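Nudge the cup-holder plate onto its locating pins

ROBOT

A 6-joint arm with a two-finger parallel gripper is mounted at the origin on a cart in front of the work surface, level with it; the furniture and walls round the work are solid. World frame = base frame: x ahead of the robot, y to its left, z up, the work surface at z = 0. Lengths are in m, angles in rad, forces in N, time in s.
With the tool pointing down it reaches from about 0.3 to 0.875 m from the base axis. Payload 6.4 kg.
Tool frame: the origin (TCP) lies midway between the tips of the shut fingers; the grasp point (between the pads) lies 19 mm behind it (ctrl.pinch_z is the distance from the TCP to the grasp point, in m); z points along the fingers, y is the line along which they close (so a half turn about z gives the same grasp; the last joint's range is limited). The gripper opens to 85 mm and grips with 20 to 120 N. Pads are 22 mm wide; open, the fingers measure 114 mm over their backs; the gripper's body (76 mm by 85 mm) begins 54 mm behind the grasp point. The pads swing forward as they close: fully open they stand 13 mm farther back than shut.
Start: joints at [-1.318, 0.181, 1.607, -0, 1.354, -0.206], TCP at [0.255, -0.516, 0.2] pointing down, gripper open.
Joint ranges: [-2.99, 2.99], [-0.89, 2.07], [0.3, 2.58], [-1.14, 4.28], [0, 2.63], [-3.12, 3.12]. Speed limits (rad/s): [2.57, 2.57, 3.01, 3.14, 3.14, 3.14].

INTERFACE

Orientations are given as a unit quaternion [w, x, y, z].
In Python, from bench import ctrl gives the robot as it stands.
- The arm moves only by the tool apply_moves, never from a script. Its argument "moves" is a list of rows, each an object with "jaw": the opening, from 0 (shut) to 1 (fully open); "offset": the shift along the tool's x, y, z in mm, a list of three; "rot": the turn, a rotation vector about the tool's x, y, z in degrees, a list of three. In form: [{"jaw": jaw, "offset": [dx, dy, dz], "rot": [ax, ay, az]}, ...]. A call has exactly 5 rows; each row shifts and turns the commanded pose from where the row before left it, along the tool's axes as they then stand; what a row does not reach is not made up. A row lasts 1/8 s, in which the tool goes at most 62.5 mm and 10.7 degrees, less where a joint would pass 70% of its speed; a pose out of reach is approached as far as the arm can. A call is refused whole if a number of a shift passes 62.5 or a number of a turn 10.7, either way. A call with a gripper value outside its range is refused whole. The fingers move at their own pace and stop on an object; the grip force is fixed at half the most. Time passes only in rows, so rows that do not move let the fingers close, or fill a call up. It gives the time, the measured TCP pose, the force, the opening and the grip force at its end, in the units of the state.
- ctrl.get_obs(): the state, without advancing time (a new reading comes with each control period).
- ctrl.camera(name): name is "side" or "top" or "wrist"; returns (picture, depth): 384x512x3 uint8, red, green, blue; 384x512 float32, m along the optical axis (not along the pixel's ray), 0 where there is no reading.
- ctrl.camera_params(name): a dict with "K" (3x3 intrinsics, pixels), "cam_to_world" (4x4, takes a point from camera to world coordinates); the wrist camera has in their place "mount" (4x4, takes a point from camera to tool coordinates, whose origin is the TCP and whose axes are the flange's). Camera axes: x right, y down, z forward; pixel columns grow to the right and rows downward; lengths in m; the calibration is good to about 2 mm. The wrist camera is an equidistant fisheye: a pixel r from the principal point sees the ray r / f radians off the axis. A picture is of the moment at which its call begins: read the wrist's pose just before it. camera_params takes no time and is no camera call.
- ctrl.hand_in(): hands the job in; it is judged then, once.
Trained networks look in the newest picture that a camera, given by its name, has taken for a name from the list of things; names that differ only in an ending like _2 or _b are one class to them, and where a whole thing is asked for, a point or a joint stands for the part that bears it (a point fixed in the world has none). Each returns a list of dicts, best first, with "score" (0 to 1); they miss things now and then, are a little off and sometimes report something else, mostly with a low value. They report only what shows in the picture. A call takes as long as a camera call. They do not tell look-alikes from the thing itself.
- ctrl.outline_of(camera, target): "region" (384x512 bool, what is visible of it) and "position" ([column, row] in pixels, amid what is visible of it).
The state is a dict: "time_s": time; "q": joint angles; "dq": joint speeds; "joint_efforts": joint torques, N m; "eef_pos": TCP position; "eef_rot": TCP orientation; "wrist_force": force on the tool from outside, world axes, zero at the start; "torque": the same for the moment, N m; "opening": opening from 0.0 (shut) to 1.0 (fully open); "grasp_force": force on a finger pad.
Only numpy, scipy, OpenCV 4.12 (cv2) and the standard library are available. Lean on these libraries where they do the work, as an engineer would, in place of code of your own. Each camera call takes 0.05 s, during which the arm holds its last target. There are 200 camera calls.

TASK

The blue cup-holder plate lies loose and askew on the decorating jig. Nudge it sideways with the fingertips until both its holes drop over the two brass locating pins and it lies flat and fully down on the jig's dark base. Only push or press it, gently: do not pick the plate up or carry it, and leave the pots, cups and dish standing where they are.

Things in the scene. Friction and masses are not known exactly. Their poses are not given: they have to be found in the camera images.
- plate: blue plate, 110 mm (its x) by 130 mm (y), 8 mm thick, 0.25 to 0.5 kg, loose; origin: centre of its underside. On top, round the centre, a fixed white ring: 68 mm outside, 58 mm inside diameter, 14 mm tall. Starts with its near part on the deck, its far part on the pin tips, 22 mm above the table, 15 to 27 mm short of the seat (-x), up to 12 mm to a side and 0.12 rad askew
- jig: metal jig fixed to the table; origin on the table below the seat; x points from the deck towards the pins. Dark steel base, top 10 mm above the table, x -142 to +78, y -95 to +95 mm. Near part: bright raised deck, top 22 mm above the table, x -142 to -58, y -85 to +85 mm; the plate slides on it
- seat (a point): point on top of the dark base where the centre of the plate's underside belongs, axes as the jig's; the seated plate has the same yaw. It drops there, 12 mm down, once its near edge passes the deck's end and both holes meet the pins
- pin_left (a point): tip of the left (+y) brass pin, at x +18, y +48 mm of the jig: fixed, 10 mm thick, 12 mm tall from the base, upper 7 mm a cone narrowing to 4 mm at the tip, which is level with the deck; it catches a hole up to about 4 mm off-centre
- pin_right (a point): tip of the right (-y) brass pin, the same, at x = +18, y = -48 mm of the jig
- hole_left (a point): mouth of the plate's left (+y) round through hole, 12.5 mm wide, on its top face at x +18, y +48 mm of the plate
- hole_right (a point): mouth of the plate's right (-y) hole, 12.5 mm wide, on its top face at x +18, y -48 mm of the plate
- pot_cobalt: dark blue screw-cap colour pot, 40 mm wide, 50 mm tall, right of the jig; origin at the middle of its underside; leave it alone
- pot_flux: white screw-cap pot with a blue cap, 42 mm wide, 52 mm tall, left of the jig; origin at the middle of its underside; leave it alone
- cup_6: tall white porcelain cup with a black band, 70 mm wide, 102 mm tall, at one side of the table; origin at the middle of its underside; leave it alone
- blank_cup_a: plain white porcelain cup, 87 mm wide, 80 mm tall, at one side of the table; origin at the middle of its underside; leave it alone
- colour_dish: little porcelain dish of black colour, 68 mm wide, 18 mm tall, near right; origin at the middle of its underside; leave it alone
Things that resemble listed ones, but are neither listed nor needed, are in the scene too. Several things have the shape of the plate; the one meant has the colours described above.

How it is judged:
By the outcome, as a careful person would: the job done as asked, in the order asked, and still so for the second after the job is handed in, with the robot touching nothing.
It also fails if it takes over 72 s, if anything falls off the work surface, if the arm or the gripper's body presses on something with over 40 N, if the wrist force passes 120 N, or if a joint passes its speed limit or range.

## Working session

There is one attempt and no reset: what is moved stays moved. The work goes in short steps, Python scripts to look and compute and a tool call to move; the robot and the scene stay as the last step left them, time stands still between calls to the robot, and variables do not carry over. Pictures are saved under pics/ and viewed, at most 10 in all, crops included, and the job is handed in when it is done.

Besides the shell and the picture viewer there is one more tool, called after "Request:" as a command line: name --argument value ..., lists and objects as JSON in quotes. apply_moves: Moves the arm, as the interface text tells. Its arguments: {"type":"object","properties":{"moves":{"type":"array"}},"required":["moves"]}

```bash
mkdir -p pics; ls; python3 - <<'E'
from bench import ctrl
import cv2, numpy as np
o=ctrl.get_obs(); print(o['time_s'],o['eef_pos'],o['eef_rot'],o['wrist_force'])
ims=[]
for n in ["top","side"]:
    im,d=ctrl.camera(n); ims.append(im)
    np.savez(f"{n}.npz",im=im,d=d)
    p=ctrl.camera_params(n); print(n,p['K'].tolist() if hasattr(p['K'],'tolist') else p['K'],np.round(p['cam_to_world'],3).tolist())
    cv2.imwrite(f"pics/{n}0.png",cv2.cvtColor(im,cv2.COLOR_RGB2BGR))
    for t in ["plate","jig","hole_left","hole_right","pin_left","pin_right"]:
        for r in ctrl.outline_of(n,t)[:3]: print(n,t,round(r['score'],2),np.round(r['position']),int(r['region'].sum()))
E
```

```text
pics
0.0 [ 0.25451877 -0.51492363  0.19930116] [-8.80727005e-04  9.73797078e-01  2.27416960e-01 -3.11804177e-05] [-0.24755463 -0.28458373  0.07915644]
top [[431.263297588139, 0.0, 255.4525138571758], [0.0, 431.263297588139, 189.891235802324], [0.0, 0.0, 1.0]] [[0.024, -0.996, 0.087, 0.473], [-1.0, -0.024, 0.0, 0.007], [0.002, -0.087, -0.996, 1.333], [0.0, 0.0, 0.0, 1.0]]
top plate 0.95 [259. 204.] 1525
top plate 0.71 [166. 223.] 1504
top jig 0.94 [261. 222.] 3074
top hole_left 0.89 [261. 204.] 1539
top hole_left 0.61 [163. 225.] 1502
top hole_left 0.55 [386. 171.] 835
top hole_right 0.86 [258. 202.] 1601
top hole_right 0.61 [162. 223.] 1566
top pin_left 0.68 [264. 221.] 2850
top pin_right 0.84 [264. 225.] 2853
side [[399.46038669148726, 0.0, 250.79989448122063], [0.0, 399.46038669148726, 188.1894177666037], [0.0, 0.0, 1.0]] [[-0.81, -0.402, 0.426, 0.095], [-0.586, 0.531, -0.613, 0.683], [0.02, -0.746, -0.666, 0.792], [0.0, 0.0, 0.0, 1.0]]
side plate 0.8 [208. 281.] 2232
side jig 0.84 [272. 211.] 2395
side hole_left 0.87 [257. 197.] 1326
side hole_left 0.64 [212. 285.] 2308
side hole_left 0.25 [272. 209.] 2567
side hole_right 0.97 [259. 197.] 1348
side hole_right 0.85 [210. 281.] 2306
side pin_left 0.79 [276. 211.] 2400
side pin_right 0.93 [269. 211.] 2474
```

View pics/top0.png

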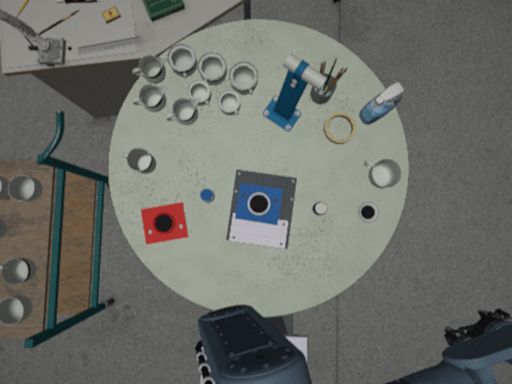

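View pics/side0.png

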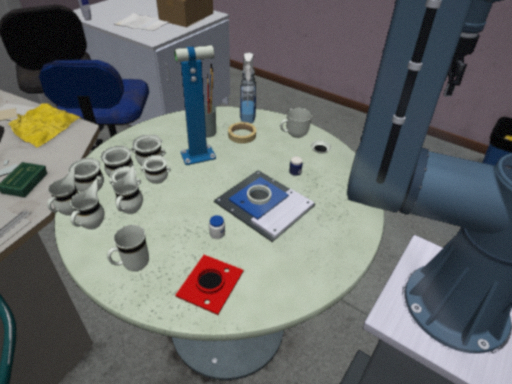

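The top view shows the blue plate at (259,204) on the jig, whose base corners are about (236,171), (297,178), (289,249) and (228,243). The bright deck is on the near side. The red plate at (165,223) is a look-alike. Next I'll measure the jig and plate and plan the approach.

```bash
cat > h.py <<'E'
from bench import ctrl
import cv2, numpy as np
from scipy.spatial.transform import Rotation as R
def px2w(n,uv,z):
    """pixel of a fixed camera -> world at height z"""
    p=ctrl.camera_params(n);K=np.array(p['K']);T=np.array(p['cam_to_world'])
    uv=np.atleast_2d(np.array(uv,float)); r=np.c_[uv,np.ones(len(uv))]@np.linalg.inv(K).T@T[:3,:3].T
    return T[:3,3]+r*((z-T[2,3])/r[:,2])[:,None]
def tool(o):
    q=np.array(o['eef_rot']); T=np.eye(4); T[:3,:3]=R.from_quat(q[[1,2,3,0]]).as_matrix(); T[:3,3]=o['eef_pos']; return T
def wpx2w(o,uv,z):
    """wrist fisheye pixel -> world at height z"""
    p=ctrl.camera_params('wrist');K=np.array(p['K']);T=tool(o)@np.array(p['mount'])
    uv=np.atleast_2d(np.array(uv,float)); d=(uv-K[:2,2])/K[0,0]; th=np.linalg.norm(d,axis=1,keepdims=True)
    r=np.c_[d/np.maximum(th,1e-9)*np.sin(th),np.cos(th)]@T[:3,:3].T
    return T[:3,3]+r*((z-T[2,3])/r[:,2])[:,None]
def w2wpx(o,P):
    p=ctrl.camera_params('wrist');K=np.array(p['K']);T=np.linalg.inv(tool(o)@np.array(p['mount']))
    c=np.atleast_2d(P)@T[:3,:3].T+T[:3,3]; rho=np.linalg.norm(c[:,:2],axis=1); th=np.arctan2(rho,c[:,2])
    return K[:2,2]+K[0,0]*th[:,None]*c[:,:2]/np.maximum(rho,1e-9)[:,None]
def need(o,xy,z,yaw):
    """row total in tool axes (mm, deg) to reach pointing-down pose"""
    T=tool(o); G=np.array([[np.cos(yaw),np.sin(yaw),0],[np.sin(yaw),-np.cos(yaw),0],[0,0,-1]]).T
    d=np.array([*xy,z])-T[:3,3]
    return np.round(d@T[:3,:3]*1e3,1),np.round(d*1e3,1),np.round(np.degrees(R.from_matrix(T[:3,:3].T@G).as_rotvec()),1)
E
python3 - <<'E'
from h import *
o=ctrl.get_obs()
p=ctrl.camera_params('wrist'); print(np.round(p['K'],1).tolist(),np.round(p['mount'],3).tolist())
c=px2w('top',[[236,171],[297,178],[289,249],[228,243]],0.01); print(np.round(c,3)); 
d=c[0]+c[1]-c[2]-c[3]; yaw=np.arctan2(d[1],d[0]); e=np.array([np.cos(yaw),np.sin(yaw)])
jo=c[:,:2].mean(0)+0.032*e; print('yaw',yaw,'jig',jo)
print('ring',px2w('top',[[259,204]],.044), 'plate side?',np.round(px2w('top',[[206.5,195],[320,208]],.05),3))
print(tool(o).round(3)); print(need(o,jo-0.06*e,0.24,yaw))
E
```

```text
[[297.3, 0.0, 253.5], [0.0, 297.3, 185.0], [0.0, 0.0, 1.0]] [[0.0, -0.965, -0.261, 0.065], [1.0, 0.0, 0.001, -0.0], [-0.001, -0.261, 0.965, -0.172], [0.0, 0.0, 0.0, 1.0]]
[[ 0.646  0.069  0.01 ]
 [ 0.628 -0.12   0.01 ]
 [ 0.41  -0.099  0.01 ]
 [ 0.424  0.088  0.01 ]]
yaw -0.0890746241956412 jig [ 0.55891644 -0.01811445]
ring [[ 0.54332575 -0.00378069  0.044     ]] plate side? [[ 0.566  0.153  0.05 ]
 [ 0.535 -0.186  0.05 ]]
[[ 0.897  0.443  0.     0.255]
 [ 0.443 -0.897 -0.    -0.516]
 [ 0.     0.    -1.     0.2  ]
 [ 0.     0.     0.     1.   ]]
(array([ 441.8, -342.5,  -39.8]), array([244.5, 502.8,  39.8]), array([ 0. , -0. , 31.4]))
```

Request:
apply_moves --moves '[{"jaw":1,"offset":[0,0,-14],"rot":[0,0,10.5]},{"jaw":1,"offset":[0,0,-14],"rot":[0,0,10.5]},{"jaw":1,"offset":[0,0,-12],"rot":[0,0,10.4]},{"jaw":1,"offset":[20,-52,0],"rot":[0,0,0]},{"jaw":1,"offset":[20,-52,0],"rot":[0,0,0]}]'

```text
time_s: 1.32
eef_pos: [0.304, -0.4147, 0.2402]
eef_rot: [0.0, 0.999, -0.045, 0.0]
wrist_force: [0.2, -0.2, 0.6]
opening: 1.0
grasp_force: 0.0
```

Request:
apply_moves --moves '[{"jaw":1,"offset":[20,-52,0],"rot":[0,0,0]},{"jaw":1,"offset":[20,-52,0],"rot":[0,0,0]},{"jaw":1,"offset":[20,-52,0],"rot":[0,0,0]},{"jaw":1,"offset":[20,-52,0],"rot":[0,0,0]},{"jaw":1,"offset":[20,-52,0],"rot":[0,0,0]}]'

```text
time_s: 1.95
eef_pos: [0.4272, -0.1639, 0.2406]
eef_rot: [0.0, 0.999, -0.045, 0.0]
wrist_force: [0.8, 0.3, 0.1]
opening: 1.0
grasp_force: 0.0
```

Request:
apply_moves --moves '[{"jaw":1,"offset":[20,-53,0],"rot":[0,0,0]},{"jaw":1,"offset":[20,-53,0],"rot":[0,0,0]},{"jaw":1,"offset":[19,-52,0],"rot":[0,0,0]},{"jaw":1,"offset":[0,0,0],"rot":[0,0,0]},{"jaw":1,"offset":[0,0,0],"rot":[0,0,0]}]'

```text
time_s: 2.58
eef_pos: [0.4992, -0.0134, 0.2401]
eef_rot: [0.0, 0.999, -0.044, -0.0]
wrist_force: [-0.2, -0.5, -0.5]
opening: 0.998
grasp_force: 0.0
```

```bash
python3 - <<'E'
from h import *
o=ctrl.get_obs(); print(o['time_s'],o['eef_pos'],tool(o)[:3,:3].round(3).tolist(),o['wrist_force'])
im,d=ctrl.camera('wrist'); np.savez('w1.npz',im=im,d=d)
cv2.imwrite('pics/w1.png',cv2.cvtColor(im,cv2.COLOR_RGB2BGR))
for t in ['plate','jig','hole_left','hole_right','pin_left']:
    for r in ctrl.outline_of('wrist',t)[:3]: print(t,round(r['score'],2),np.round(r['position']),int(r['region'].sum()))
E
```

```text
2.575 [ 0.49921317 -0.01335178  0.24007947] [[0.996, -0.088, -0.0], [-0.088, -0.996, -0.0], [-0.0, 0.0, -1.0]] [-0.16718505 -0.47945576 -0.47582309]
plate 0.93 [242. 121.] 8489
plate 0.83 [ 76. 181.] 4259
plate 0.49 [452. 122.] 1060
jig 0.92 [260. 163.] 13356
jig 0.26 [245. 121.] 8291
hole_left 0.95 [ 78. 185.] 4154
hole_left 0.73 [244. 122.] 8352
hole_right 0.9 [242. 123.] 8412
hole_right 0.61 [ 78. 178.] 4216
pin_left 0.67 [261. 166.] 13218
```

View pics/w1.png

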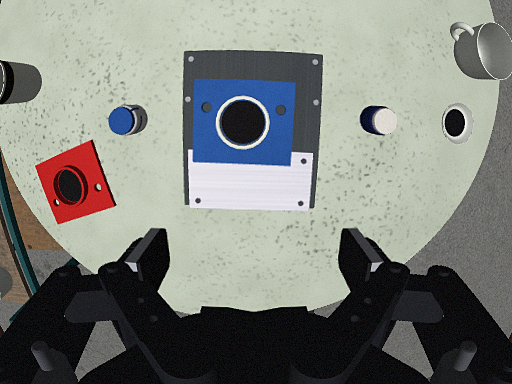

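The wrist view is clear. The plate corners are near (195,79), (295,83), (291,166) and (194,162), with its holes at (206,107) and (281,111). The jig base runs from (184,52) to (322,52), and the deck's lower edge is near row 208. I'll now fit each of these precisely.

```bash
cat >> h.py <<'E'
def rect(o,im,z,c=(0.55,-0.015),w=0.3,s=0.0005):
    """metric map at height z: rows run down world x, columns down world y"""
    n=int(w/s); g=(np.arange(n)-n/2)*s
    X,Y=np.meshgrid(c[0]-g,c[1]-g,indexing='ij')
    m=w2wpx(o,np.c_[X.ravel(),Y.ravel(),np.full(X.size,z)]).astype(np.float32).reshape(n,n,2)
    return cv2.remap(im,m[...,0],m[...,1],cv2.INTER_LINEAR), lambda p:np.array([c[0]+w/2-p[1]*s,c[1]+w/2-p[0]*s])
def big(mask):
    n,l,st,_=cv2.connectedComponentsWithStats(mask.astype(np.uint8)); return l==1+np.argmax(st[1:,4])
def box(mask,f):
    c=max(cv2.findContours(mask.astype(np.uint8),cv2.RETR_EXTERNAL,cv2.CHAIN_APPROX_NONE)[0],key=cv2.contourArea)
    b=cv2.boxPoints(cv2.minAreaRect(c)); P=np.array([f(p) for p in b]); ctr=P.mean(0)
    es=[P[1]-P[0],P[2]-P[1]]; e=max(es,key=lambda v:abs(v[0])/np.linalg.norm(v)); e=e*np.sign(e[0])
    return ctr,np.arctan2(e[1],e[0]),[np.linalg.norm(v)*1e3 for v in es]
def measure(o,im,zp=0.030,zj=0.01,save=None):
    a,f=rect(o,im,zp); A=a.astype(int); blue=(A[...,2]>A[...,0]+60)&(A[...,2]>100)
    blue=big(cv2.morphologyEx(blue.astype(np.uint8),cv2.MORPH_OPEN,np.ones((3,3))))
    ctr,yaw,sz=box(blue,f); print('plate',ctr.round(4),'yaw',round(yaw,4),np.round(sz,1))
    cs,hi=cv2.findContours(blue.astype(np.uint8),cv2.RETR_CCOMP,cv2.CHAIN_APPROX_NONE)
    for k,q in enumerate(cs):
        ar=cv2.contourArea(q)*.25
        if hi[0][k][3]>=0 and ar>40:
            (u,v),r=cv2.minEnclosingCircle(q); M=cv2.moments(q); print(' hole',f((M['m10']/M['m00'],M['m01']/M['m00'])).round(4),'d',round(r,1))
    b,g=rect(o,im,zj); B=b.astype(int); mx=B.max(2);mn=B.min(2)
    if save: cv2.imwrite(save,cv2.cvtColor(np.hstack([a,b]),cv2.COLOR_RGB2BGR))
    return a,b,f,g,ctr,yaw
E
python3 - <<'E'
from h import *
o=ctrl.get_obs(); im=np.load('w1.npz')['im']
a,b,f,g,ctr,yaw=measure(o,im,save='pics/r1.png')
for uv in [(200,58),(193,180),(260,64),(150,100),(250,190)]: print(uv,im[uv[1],uv[0]])
B=b.astype(int); green=(B[...,1]>B[...,2]+8)&(B[...,1]>100)
j=big(~green); c=box(j,g); print('jigbase',c)
d=cv2.remap  # deck
a2,f2=rect(o,im,.022); A=a2.astype(int); br=big((A.min(2)>150)&(A[...,2]>=A[...,1]-4)); print('deck',box(br,f2))
E
```

```text
plate [ 0.5466 -0.0048] yaw -0.1337 [109.9 130.1]
 hole [ 0.5578 -0.0544] d 13.5
 hole [0.5707 0.0401] d 13.8
 hole [ 0.5459 -0.0043] d 71.5
(200, 58) [70 78 77]
(193, 180) [232 228 236]
(260, 64) [68 74 76]
(150, 100) [191 198 179]
(250, 190) [225 220 230]
jigbase (array([ 0.53103113, -0.01386844], dtype=float32), np.float32(-0.11748915), [np.float32(223.69475), np.float32(188.8383)])
deck (array([ 0.4661702 , -0.00568266], dtype=float32), np.float32(-0.1202954), [np.float32(83.753), np.float32(169.68242)])
```

View pics/r1.png

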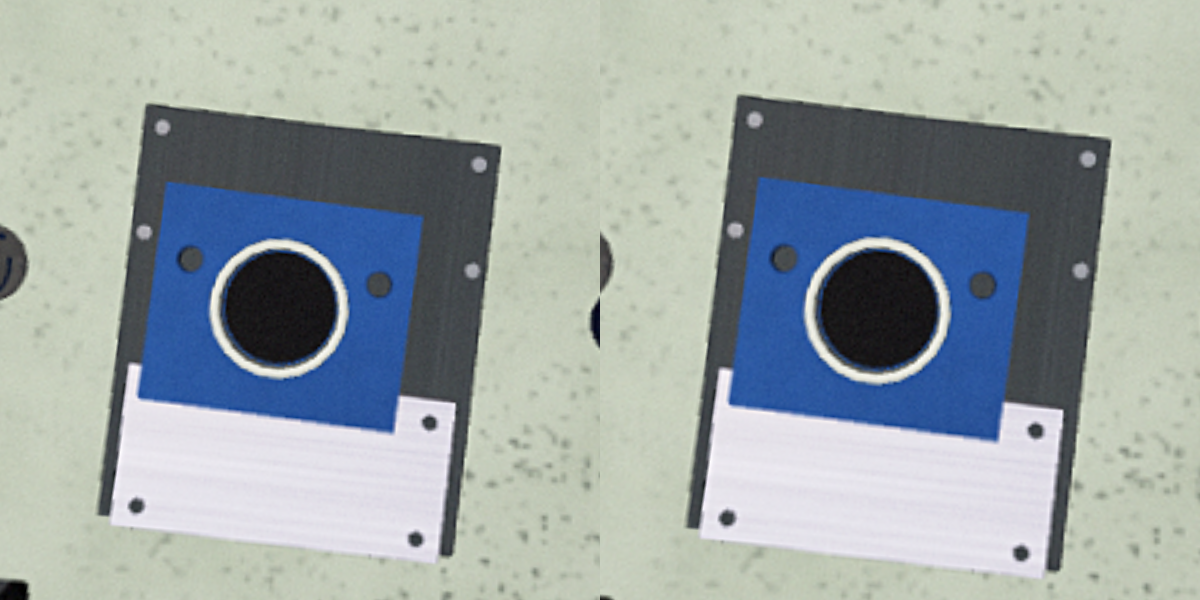

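The fit gives these figures:

| Quantity | Value |
|---|---|
| Jig origin (world) | about (0.565, -0.018) |
| Jig yaw | -0.119 rad |
| Plate along jig x | 20 mm short |
| Plate along jig y | 10.6 mm to the left |
| Plate yaw relative to jig | -0.015 rad |

I'll push it from the left side with both open fingertips first. The tool needs to turn -88° so joint 6 stays in range.

Request:
apply_moves --moves '[{"jaw":1,"offset":[0,0,0],"rot":[0,0,-9.8]},{"jaw":1,"offset":[0,0,0],"rot":[0,0,-9.8]},{"jaw":1,"offset":[0,0,0],"rot":[0,0,-9.8]},{"jaw":1,"offset":[0,0,0],"rot":[0,0,-9.8]},{"jaw":1,"offset":[0,0,0],"rot":[0,0,-9.8]}]'

```text
time_s: 3.5
eef_pos: [0.4993, -0.014, 0.2402]
eef_rot: [0.0, 0.927, 0.376, 0.0]
wrist_force: [-0.3, 0.0, -0.1]
opening: 1.003
grasp_force: 0.0
```

Request:
apply_moves --moves '[{"jaw":1,"offset":[0,0,0],"rot":[0,0,-9.8]},{"jaw":1,"offset":[0,0,0],"rot":[0,0,-9.8]},{"jaw":1,"offset":[0,0,0],"rot":[0,0,-9.8]},{"jaw":1,"offset":[0,0,0],"rot":[0,0,-9.8]},{"jaw":1,"offset":[36,16,0],"rot":[0,0,0]}]'

```text
time_s: 4.12
eef_pos: [0.5196, 0.0186, 0.2405]
eef_rot: [0.0, 0.749, 0.662, -0.0]
wrist_force: [0.1, -0.5, 0.4]
opening: 0.999
grasp_force: 0.0
```

Request:
apply_moves --moves '[{"jaw":1,"offset":[36,16,30],"rot":[0,0,0]},{"jaw":1,"offset":[34,14,40],"rot":[0,0,0]},{"jaw":1,"offset":[0,0,40],"rot":[0,0,0]},{"jaw":1,"offset":[0,0,40],"rot":[0,0,0]},{"jaw":1,"offset":[0,0,0],"rot":[0,0,0]}]'

```text
time_s: 4.75
eef_pos: [0.5548, 0.086, 0.0869]
eef_rot: [-0.003, 0.749, 0.663, -0.003]
wrist_force: [-1.1, -0.2, 0.7]
opening: 1.0
grasp_force: 0.0
```

```bash
cat >> h.py <<'E'
J=np.array([.565,-.0177]); JY=-.119; E_=np.array([np.cos(JY),np.sin(JY)]); N_=np.array([-np.sin(JY),np.cos(JY)])
def injig(p): d=np.asarray(p)[:2]-J; return np.round([d@E_*1e3,d@N_*1e3],1)
E
python3 - <<'E'
from h import *
o=ctrl.get_obs(); T=tool(o); print(o['time_s'],'tcp jig',injig(o['eef_pos']),'z',o['eef_pos'][2],'yaw-jig',np.arctan2(T[1,0],T[0,0])-JY,o['wrist_force'].round(1) if hasattr(o['wrist_force'],'round') else o['wrist_force'])
im,d=ctrl.camera('wrist'); cv2.imwrite('pics/w2.png',cv2.cvtColor(im,cv2.COLOR_RGB2BGR))
P=ctrl.camera_params('wrist')
# finger heights from depth: lowest world z of points near the fingers
K=np.array(P['K']);M=T@np.array(P['mount']); v,u=np.nonzero(d>0); q=(np.c_[u,v]-K[:2,2])/K[0,0]; th=np.linalg.norm(q,axis=1)
r=np.c_[q/np.maximum(th,1e-9)[:,None]*np.tan(th)[:,None],np.ones(len(u))]*d[v,u][:,None]
t=r@np.array(P['mount'])[:3,:3].T+np.array(P['mount'])[:3,3]
m=(abs(t[:,0])<25)&(abs(t[:,1])<70)&(t[:,2]<0.0)&(t[:,2]>-.06)
for s in (-1,1):
    k=m&(t[:,1]*s>25); print(s,k.sum(),(np.percentile(t[k],[0,1,50,99,100],axis=0)*1e3).round(1).tolist() if k.any() else '')
E
```

```text
4.75 tcp jig [-22.5 101.7] z 0.08691011275974314 yaw-jig 1.5682944630719506 [-1.1 -0.2  0.7]
-1 0 
1 0
```

View pics/w2.png

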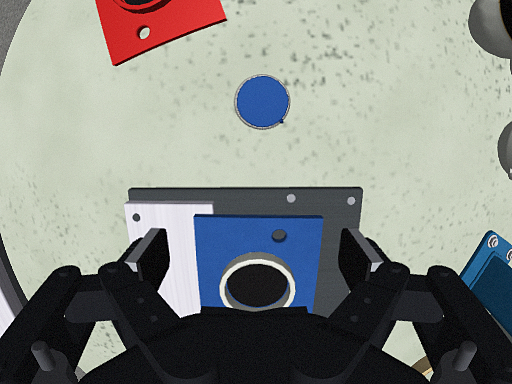

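The view shows the plate's left edge at row 215 between the two open fingertips at (165,232) and (345,232). The flux pot's cap at (263,100) is well clear. Lowering now.

Request:
apply_moves --moves '[{"jaw":1,"offset":[0,0,30],"rot":[0,0,0]},{"jaw":1,"offset":[0,0,25],"rot":[0,0,0]},{"jaw":1,"offset":[0,0,15],"rot":[0,0,0]},{"jaw":1,"offset":[0,0,4],"rot":[0,0,0]},{"jaw":1,"offset":[0,0,0],"rot":[0,0,0]}]'

```text
time_s: 5.42
eef_pos: [0.5587, 0.0862, 0.0172]
eef_rot: [0.001, 0.749, 0.663, 0.001]
wrist_force: [-0.3, 0.7, 0.0]
opening: 1.001
grasp_force: 0.0
```

```bash
cat >> h.py <<'E'
def stat(o):
    T=tool(o); print(round(o['time_s'],2),'tcp jig',injig(o['eef_pos']),'z',round(o['eef_pos'][2]*1e3,1),'yaw-jig',round(np.arctan2(T[1,0],T[0,0])-JY,4),'tilt',T[:2,2].round(4),'F',np.round(o['wrist_force'],1))
E
python3 - <<'E'
from h import *
o=ctrl.get_obs(); stat(o); T=tool(o)
im,d=ctrl.camera('wrist'); cv2.imwrite('pics/w3.png',cv2.cvtColor(im,cv2.COLOR_RGB2BGR))
for p in [(.011,.0425,-.013),(-.011,.0425,-.013),(.011,-.0425,-.013),(.011,-.057,-.013)]: print(p,w2wpx(o,T[:3,:3]@np.array(p)+T[:3,3]).round())
measure(o,im)
E
```

```text
5.42 tcp jig [-18.6 102.4] z 17.2 yaw-jig 1.569 tilt [ 0.0015 -0.0001] F [-0.3  0.7  0. ]
(0.011, 0.0425, -0.013) [[328. 205.]]
(-0.011, 0.0425, -0.013) [[325. 239.]]
(0.011, -0.0425, -0.013) [[181. 205.]]
(0.011, -0.057, -0.013) [[157. 204.]]
plate [0.5518 0.0378] yaw -0.1283 [109.1  49.2]
 hole [0.5703 0.0436] d 13.3
```

View pics/w3.png

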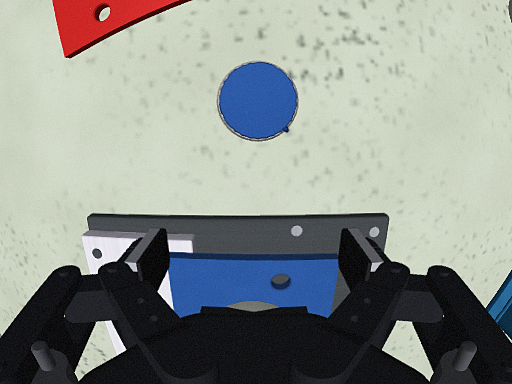

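The fingertips appear about 25 px away from where I projected them. I'll check their real position with the depth picture before pushing.

```bash
python3 - <<'E'
from h import *
o=ctrl.get_obs(); stat(o)
im,d=ctrl.camera('wrist')
P=ctrl.camera_params('wrist');K=np.array(P['K']);M=np.array(P['mount'])
def t(u,v,z=None):
    q=(np.array([u,v])-K[:2,2])/K[0,0]; th=np.linalg.norm(q); z=d[v,u]
    return (M[:3,:3]@(np.r_[q/th*np.tan(th),1]*z)+M[:3,3])*1e3
for v in (228,235,245,258,270):
    print(v,[(u,round(float(d[v,u]),3),t(u,v).round(0).astype(int).tolist(), im[v,u].tolist()) for u in (135,145,155,163,168,174)])
c=cv2.resize(im[195:325,100:410],None,fx=2.5,fy=2.5,interpolation=cv2.INTER_CUBIC); cv2.imwrite('pics/w4.png',cv2.cvtColor(np.clip(c*1.4,0,255).astype(np.uint8),cv2.COLOR_RGB2BGR))
s,_=ctrl.camera('side'); c=cv2.resize(s[130:260,180:350],None,fx=4,fy=4,interpolation=cv2.INTER_CUBIC); cv2.imwrite('pics/s4.png',cv2.cvtColor(c,cv2.COLOR_RGB2BGR))
E
```

```text
5.47 tcp jig [-18.5 102.5] z 17.4 yaw-jig 1.5691 tilt [ 0.0019 -0.0001] F [-0.3  0.2  0.2]
228 [(135, 0.196, [-15, -84, 9], [75, 83, 87]), (145, 0.195, [-14, -75, 8], [72, 78, 82]), (155, 0.135, [11, -47, -47], [73, 79, 79]), (163, 0.136, [11, -43, -46], [30, 35, 32]), (168, 0.196, [-14, -59, 9], [70, 79, 81]), (174, 0.197, [-14, -55, 10], [75, 80, 83])]
235 [(135, 0.19, [-17, -81, 2], [122, 120, 130]), (145, 0.128, [11, -50, -55], [86, 91, 96]), (155, 0.127, [11, -44, -56], [49, 48, 53]), (163, 0.134, [8, -43, -49], [2, 4, 7]), (168, 0.193, [-17, -58, 5], [132, 129, 137]), (174, 0.193, [-17, -54, 5], [117, 111, 121])]
245 [(135, 0.126, [6, -54, -58], [11, 14, 14]), (145, 0.118, [11, -46, -65], [87, 86, 96]), (155, 0.123, [9, -43, -61], [13, 14, 11]), (163, 0.134, [3, -43, -50], [0, 2, 9]), (168, 0.142, [0, -43, -43], [135, 131, 146]), (174, 0.186, [-20, -52, -3], [234, 232, 238])]
258 [(135, 0.106, [11, -46, -77], [88, 90, 96]), (145, 0.109, [10, -43, -74], [11, 7, 12]), (155, 0.121, [4, -43, -64], [12, 16, 16]), (163, 0.133, [-2, -43, -53], [0, 0, 0]), (168, 0.142, [-7, -43, -45], [9, 4, 4]), (174, 0.179, [-25, -50, -12], [45, 91, 166])]
270 [(135, 0.104, [7, -45, -80], [201, 206, 216]), (145, 0.109, [5, -43, -76], [13, 13, 12]), (155, 0.12, [-1, -43, -66], [11, 12, 11]), (163, 0.131, [-7, -43, -56], [10, 5, 12]), (168, 0.182, [-35, -56, -11], [37, 86, 172]), (174, 0.181, [-34, -51, -12], [49, 95, 167])]
```

View pics/s4.png

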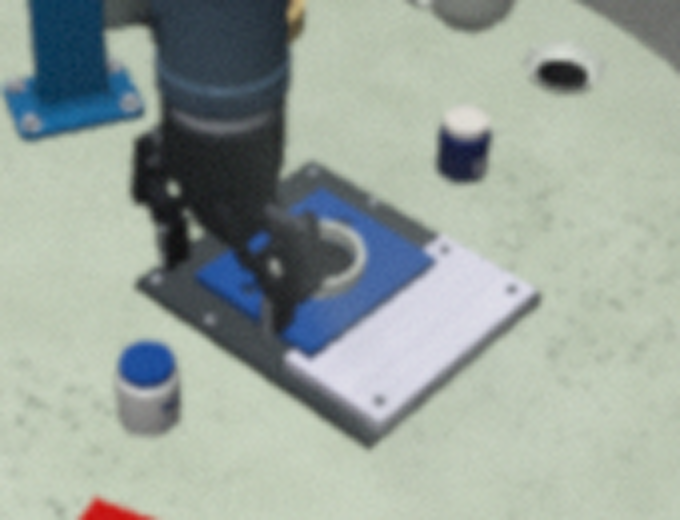

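```bash
python3 - <<'E'
from h import *
o=ctrl.get_obs(); T=tool(o); p=ctrl.camera_params('side'); K=np.array(p['K']); C=np.linalg.inv(np.array(p['cam_to_world']))
print('pinch_z',ctrl.pinch_z)
for y in (-.05,.05):
  for z in (-.013,-.03,-.045):
    w=T@np.array([0,y,z,1]); c=C@w; u=K@c[:3]; u=u[:2]/u[2]; print(y,z,'crop px',((u-[180,130])*4).round())
E
```

```text
pinch_z 0.0187
-0.05 -0.013 crop px [276. 367.]
-0.05 -0.03 crop px [276. 349.]
-0.05 -0.045 crop px [277. 333.]
0.05 -0.013 crop px [169. 294.]
0.05 -0.03 crop px [168. 275.]
0.05 -0.045 crop px [168. 259.]
```

View pics/w4.png

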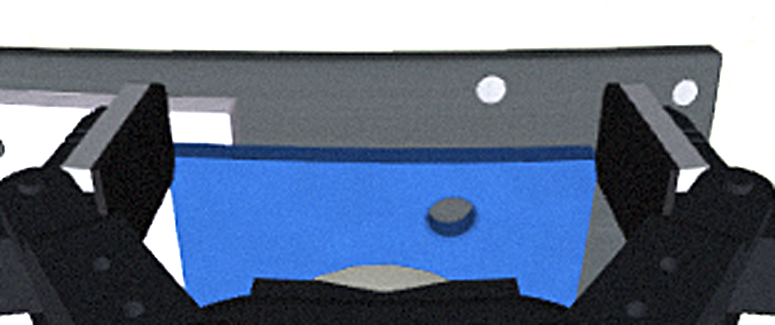

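Both cameras agree that the open fingertips sit about 43 mm behind the TCP, so they're now about 60 mm above the table. I'll go down part way and recheck.

Request:
apply_moves --moves '[{"jaw":1,"offset":[0,0,8],"rot":[0,0,0]},{"jaw":1,"offset":[0,0,6],"rot":[0,0,0]},{"jaw":1,"offset":[0,0,4],"rot":[0,0,0]},{"jaw":1,"offset":[0,0,2],"rot":[0,0,0]},{"jaw":1,"offset":[0,0,0],"rot":[0,0,0]}]'

```text
time_s: 6.2
eef_pos: [0.5577, 0.0864, -0.004]
eef_rot: [-0.0, 0.748, 0.663, -0.0]
wrist_force: [-0.3, 0.5, 0.7]
opening: 0.998
grasp_force: 0.0
```

```bash
cat >> h.py <<'E'
def cloud(d):
    """wrist depth -> tool coordinates, mm (HxWx3)"""
    P=ctrl.camera_params('wrist');K=np.array(P['K']);M=np.array(P['mount']); v,u=np.indices(d.shape)
    q=(np.dstack([u,v])-K[:2,2])/K[0,0]; th=np.linalg.norm(q,axis=2,keepdims=True)
    r=np.dstack([q/np.maximum(th,1e-9)*np.tan(th),np.ones(d.shape)])*d[...,None]
    return (r@M[:3,:3].T+M[:3,3])*1e3
def tips(d):
    t=cloud(d)
    for s in (-1,1):
        m=(d>0)&(abs(t[...,0])<9)&(abs(t[...,1]*s-43)<2.5)&(t[...,2]<-25); z=t[m][:,2]; print('tip',s,m.sum(),np.percentile(z,[90,98,100]).round(1) if m.any() else '')
E
python3 - <<'E'
from h import *
o=ctrl.get_obs(); stat(o); im,d=ctrl.camera('wrist'); tips(d)
t=cloud(d); T=tool(o); w=t/1e3@T[:3,:3].T+T[:3,3]
for uv in [(135,228),(250,230),(250,270),(250,300),(200,230)]: print(uv,im[uv[1],uv[0]],injig(w[uv[1],uv[0]]),round(w[uv[1],uv[0],2]*1e3,1))
s,_=ctrl.camera('side'); cv2.imwrite('pics/s5.png',cv2.cvtColor(cv2.resize(s[130:260,180:350],None,fx=4,fy=4,interpolation=cv2.INTER_CUBIC),cv2.COLOR_RGB2BGR))
E
```

```text
6.2 tcp jig [-19.6 102.4] z -4.0 yaw-jig 1.5691 tilt [-0.0004  0.    ] F [-0.3  0.5  0.7]
tip -1 1087 [-48.1 -44.1 -42.8]
tip 1 1078 [-48.1 -44.1 -41.9]
(135, 228) [37 36 42] [-95.   95.9] 4.8
(250, 230) [30 34 35] [-22.1  96.4] 5.5
(250, 270) [78 81 81] [-22.2  70. ] 8.0
(250, 300) [ 49  92 167] [-22.   62.5] 29.4
(200, 230) [35 40 41] [-52.4  95.7] 4.4
```

TCP is at -4 mm with no contact force, which confirms the tips are about 42–43 mm behind it, now at about 39 mm. I'll lower 13 mm more so the tips sit at 25–26 mm, between the deck and the plate top, and start pushing in -y.

Request:
apply_moves --moves '[{"jaw":1,"offset":[0,0,6],"rot":[0,0,0]},{"jaw":1,"offset":[0,0,4],"rot":[0,0,0]},{"jaw":1,"offset":[0,0,3],"rot":[0,0,0]},{"jaw":1,"offset":[0,0,0],"rot":[0,0,0]},{"jaw":1,"offset":[0,0,0],"rot":[0,0,0]}]'

```text
time_s: 6.92
eef_pos: [0.5579, 0.0863, -0.0168]
eef_rot: [0.0, 0.748, 0.663, 0.0]
wrist_force: [0.7, 0.1, 0.2]
opening: 0.998
grasp_force: 0.0
```

Request:
apply_moves --moves '[{"jaw":1,"offset":[-6,0,0],"rot":[0,0,0]},{"jaw":1,"offset":[-4,0,0],"rot":[0,0,0]},{"jaw":1,"offset":[-3,0,0],"rot":[0,0,0]},{"jaw":1,"offset":[-3,0,0],"rot":[0,0,0]},{"jaw":1,"offset":[0,0,0],"rot":[0,0,0]}]'

```text
time_s: 7.55
eef_pos: [0.5557, 0.0705, -0.0168]
eef_rot: [-0.0, 0.749, 0.663, -0.0]
wrist_force: [-1.4, 0.9, 0.1]
opening: 1.001
grasp_force: 0.7
```

```bash
python3 - <<'E'
from h import *
o=ctrl.get_obs(); stat(o); im,d=ctrl.camera('wrist'); tips(d)
t=cloud(d); T=tool(o); w=t/1e3@T[:3,:3].T+T[:3,3]; A=im.astype(int)
blue=(A[...,2]>A[...,0]+60)&(w[...,2]>.024)&(w[...,2]<.036)&(d>0)
jp=(w[...,:2]-J)*1e3; x=jp@E_; y=jp@N_
for a in range(-60,30,15):
    m=blue&(abs(x-a)<3)&(y<110); print(a,m.sum(), y[m].max().round(1) if m.any() else '')
E
```

```text
7.55 tcp jig [-19.7  86.4] z -16.8 yaw-jig 1.5687 tilt [-0.0003  0.0003] F [-1.4  0.9  0.1]
tip -1 1371 [-31.1 -25.3 -25. ]
tip 1 1273 [-25.7 -25.2 -25. ]
-60 562 76.8
-45 464 76.8
-30 489 76.7
-15 510 76.5
0 278 76.5
15 543 76.4
```

Request:
apply_moves --moves '[{"jaw":1,"offset":[-2,0,0],"rot":[0,0,0]},{"jaw":1,"offset":[-2,0,0],"rot":[0,0,0]},{"jaw":1,"offset":[-2,0,0],"rot":[0,0,0]},{"jaw":1,"offset":[-2,0,0],"rot":[0,0,0]},{"jaw":1,"offset":[0,0,0],"rot":[0,0,0]}]'

```text
time_s: 8.22
eef_pos: [0.5551, 0.0622, -0.0167]
eef_rot: [0.0, 0.749, 0.663, 0.0]
wrist_force: [0.1, 2.9, -0.1]
opening: 1.002
grasp_force: 1.1
```

```bash
cat >> h.py <<'E'
def edge(o,im,d,ax):
    """plate edge line seen by the wrist: ax='y' left edge (max y at several x), ax='x' near edge (min x at several y), jig mm"""
    w=cloud(d)/1e3@tool(o)[:3,:3].T+tool(o)[:3,3]; A=im.astype(int)
    b=(A[...,2]>A[...,0]+60)&(w[...,2]>.026)&(w[...,2]<.034)&(d>0); jp=(w[...,:2]-J)*1e3; x=jp@E_; y=jp@N_
    b&=(abs(x)<110)&(abs(y)<105)
    if ax=='y': print('left edge',[(a,round(y[b&(abs(x-a)<3)].max(),1)) for a in range(-60,31,15) if (b&(abs(x-a)<3)).any()])
    else: print('near edge',[(a,round(x[b&(abs(y-a)<3)].min(),1)) for a in range(-60,61,15) if (b&(abs(y-a)<3)).any()])
E
python3 - <<'E'
from h import *
o=ctrl.get_obs(); stat(o); im,d=ctrl.camera('wrist'); edge(o,im,d,'y')
E
```

```text
8.22 tcp jig [-19.3  78.1] z -16.7 yaw-jig 1.569 tilt [ 0.0003 -0.0002] F [ 0.1  2.9 -0.1]
left edge [(-60, np.float64(68.7)), (-45, np.float64(68.5)), (-30, np.float64(68.2)), (-15, np.float64(69.0)), (0, np.float64(68.6)), (15, np.float64(68.2)), (30, np.float64(58.6))]
```

Contact is good at about 3 N and the edge is now at about 67.5–68.5 mm. I'll push the last 2.5 mm, then back off, lift and turn to face the near edge.

Request:
apply_moves --moves '[{"jaw":1,"offset":[-1.5,0,0],"rot":[0,0,0]},{"jaw":1,"offset":[-1,0,0],"rot":[0,0,0]},{"jaw":1,"offset":[0,0,0],"rot":[0,0,0]},{"jaw":1,"offset":[10,0,0],"rot":[0,0,0]},{"jaw":1,"offset":[0,0,-50],"rot":[0,0,0]}]'

```text
time_s: 8.9
eef_pos: [0.5515, 0.0706, 0.0295]
eef_rot: [-0.003, 0.748, 0.663, -0.004]
wrist_force: [1.2, -0.4, 0.0]
opening: 0.994
grasp_force: 0.0
```

Request:
apply_moves --moves '[{"jaw":1,"offset":[-30,-20,-55],"rot":[0,0,0]},{"jaw":1,"offset":[-30,-20,-55],"rot":[0,0,0]},{"jaw":1,"offset":[-26,-20,-50],"rot":[0,0,0]},{"jaw":1,"offset":[0,-20,-20],"rot":[0,0,0]},{"jaw":1,"offset":[0,0,0],"rot":[0,0,10]}]'

```text
time_s: 9.52
eef_pos: [0.4686, -0.0036, 0.2102]
eef_rot: [0.002, 0.805, 0.594, 0.001]
wrist_force: [1.1, 0.1, -0.1]
opening: 1.0
grasp_force: 0.0
```

Request:
apply_moves --moves '[{"jaw":1,"offset":[0,0,0],"rot":[0,0,10]},{"jaw":1,"offset":[0,0,0],"rot":[0,0,10]},{"jaw":1,"offset":[0,0,0],"rot":[0,0,10]},{"jaw":1,"offset":[0,0,0],"rot":[0,0,10]},{"jaw":1,"offset":[0,0,0],"rot":[0,0,10]}]'

```text
time_s: 10.15
eef_pos: [0.4682, -0.003, 0.2076]
eef_rot: [0.0, 0.98, 0.197, -0.0]
wrist_force: [0.5, 1.2, 0.0]
opening: 0.995
grasp_force: 0.0
```

Request:
apply_moves --moves '[{"jaw":1,"offset":[0,0,0],"rot":[0,0,10]},{"jaw":1,"offset":[0,0,0],"rot":[0,0,10]},{"jaw":1,"offset":[0,0,0],"rot":[0,0,10]},{"jaw":1,"offset":[0,0,0],"rot":[0,0,0]},{"jaw":1,"offset":[0,0,0],"rot":[0,0,0]}]'

```text
time_s: 10.78
eef_pos: [0.4683, -0.003, 0.2077]
eef_rot: [0.0, 0.998, -0.059, -0.0]
wrist_force: [0.9, 0.2, -0.1]
opening: 1.002
grasp_force: 0.0
```

```bash
cat >> h.py <<'E'
def full(o,im,zp=.030):
    a,b,f,g,ctr,yaw=measure(o,im,zp)
    a2,f2=rect(o,im,.022); A=a2.astype(int); dc,dy,ds=box(big((A.min(2)>150)&(A[...,2]>=A[...,1]-4)),f2)
    print('deck',dc,round(float(dy),4),np.round(ds,1)); print('plate in jig',injig(ctr),'dyaw',round(float(yaw-JY),4))
E
python3 - <<'E'
from h import *
o=ctrl.get_obs(); stat(o); im,d=ctrl.camera('wrist'); full(o,im)
E
```

```text
10.78 tcp jig [-97.8   3.1] z 207.7 yaw-jig 0.0018 tilt [-0.0002 -0.0002] F [ 0.9  0.2 -0.1]
plate [ 0.5458 -0.0148] yaw -0.1167 [109.7 129.9]
 hole [ 0.558  -0.0641] d 13.7
 hole [0.5691 0.0306] d 13.8
 hole [ 0.5463 -0.015 ] d 71.6
deck [ 0.4657141  -0.00511784] -0.1155 [ 83.2 169.1]
plate in jig [-19.4   0.6] dyaw 0.0023
```

The plate is now centred in y (0.6 mm, with the deck itself reading +0.7) and aligned in yaw to 0.002 rad. It's 19.4 mm short in x. Next I'll descend behind the near edge.

Request:
apply_moves --moves '[{"jaw":1,"offset":[-3,2.5,50],"rot":[0,0,0]},{"jaw":1,"offset":[0,0,50],"rot":[0,0,0]},{"jaw":1,"offset":[0,0,50],"rot":[0,0,0]},{"jaw":1,"offset":[0,0,40],"rot":[0,0,0]},{"jaw":1,"offset":[0,0,15],"rot":[0,0,0]}]'

```text
time_s: 11.45
eef_pos: [0.4632, -0.0047, 0.0006]
eef_rot: [-0.0, 0.998, -0.06, -0.002]
wrist_force: [-0.2, -1.4, -0.7]
opening: 0.998
grasp_force: 0.0
```

Request:
apply_moves --moves '[{"jaw":1,"offset":[0,0,10],"rot":[0,0,0]},{"jaw":1,"offset":[0,0,6],"rot":[0,0,0]},{"jaw":1,"offset":[0,0,3],"rot":[0,0,0]},{"jaw":1,"offset":[0,0,0],"rot":[0,0,0]},{"jaw":1,"offset":[0,0,0],"rot":[0,0,0]}]'

```text
time_s: 12.08
eef_pos: [0.4656, -0.0053, -0.0157]
eef_rot: [0.0, 0.998, -0.06, 0.001]
wrist_force: [-1.0, 0.2, 0.9]
opening: 1.001
grasp_force: 0.0
```

```bash
python3 - <<'E'
from h import *
o=ctrl.get_obs(); stat(o)
E
```

```text
12.07 tcp jig [-100.2    0.5] z -15.7 yaw-jig -0.0015 tilt [ 0.001  -0.0003] F [-1.   0.2  0.9]
```

Request:
apply_moves --moves '[{"jaw":1,"offset":[6,0,1],"rot":[0,0,0]},{"jaw":1,"offset":[5,0,0],"rot":[0,0,0]},{"jaw":1,"offset":[3,0,0],"rot":[0,0,0]},{"jaw":1,"offset":[2,0,0],"rot":[0,0,0]},{"jaw":1,"offset":[2,0,0],"rot":[0,0,0]}]'

```text
time_s: 12.7
eef_pos: [0.4812, -0.007, -0.0177]
eef_rot: [-0.0, 0.998, -0.06, -0.002]
wrist_force: [-7.6, 0.6, 6.5]
opening: 0.999
grasp_force: 4.0
```

Request:
apply_moves --moves '[{"jaw":1,"offset":[2,0,0],"rot":[0,0,0]},{"jaw":1,"offset":[2,0,0],"rot":[0,0,0]},{"jaw":1,"offset":[2,0,0],"rot":[0,0,0]},{"jaw":1,"offset":[2,0,0],"rot":[0,0,0]},{"jaw":1,"offset":[0,0,0],"rot":[0,0,0]}]'

```text
time_s: 13.32
eef_pos: [0.489, -0.0078, -0.0178]
eef_rot: [-0.0, 0.998, -0.06, -0.002]
wrist_force: [-6.8, 1.4, 4.3]
opening: 0.999
grasp_force: 3.0
```

```bash
python3 - <<'E'
from h import *
o=ctrl.get_obs(); stat(o); im,d=ctrl.camera('wrist')
edge(o,im,d,'x'); full(o,im)
cv2.imwrite('pics/w6.png',cv2.cvtColor(im,cv2.COLOR_RGB2BGR))
E
```

```text
13.32 tcp jig [-76.7   0.9] z -17.8 yaw-jig -0.0014 tilt [-0.004   0.0009] F [-6.8  1.4  4.3]
near edge [(-60, np.float64(-66.5)), (-45, np.float64(-66.1)), (-30, np.float64(-66.2)), (-15, np.float64(-66.3)), (0, np.float64(-66.5)), (15, np.float64(-66.3)), (30, np.float64(-65.9)), (45, np.float64(-66.2)), (60, np.float64(-66.1))]
plate [ 0.5535 -0.0155] yaw -0.12 [107.8 128.7]
 hole [ 0.5659 -0.0642] d 13.0
 hole [0.5772 0.029 ] d 13.2
 hole [ 0.554  -0.0155] d 75.4
deck [ 0.46797168 -0.00532445] -0.1229 [ 57.8 107.8]
plate in jig [-11.7   0.8] dyaw -0.001
```

View pics/w6.png

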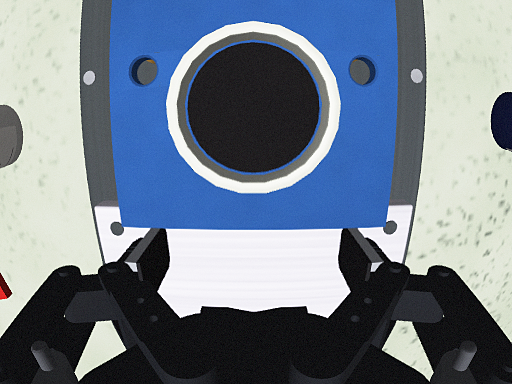

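The near edge is parallel to the jig at x = -66.3 mm and lateral error is 0.8 mm. The holes are at (145,70) and (362,70), with no pins showing in them yet. The upward force means the tips graze the deck, so I'll raise 1.5 mm and keep pushing.

Request:
apply_moves --moves '[{"jaw":1,"offset":[0,0,-1.5],"rot":[0,0,0]},{"jaw":1,"offset":[2,0,0],"rot":[0,0,0]},{"jaw":1,"offset":[2,0,0],"rot":[0,0,0]},{"jaw":1,"offset":[2,0,0],"rot":[0,0,0]},{"jaw":1,"offset":[1,0,0],"rot":[0,0,0]}]'

```text
time_s: 14.0
eef_pos: [0.4992, -0.0095, -0.0154]
eef_rot: [0.0, 0.998, -0.06, 0.001]
wrist_force: [-0.3, 1.2, 0.1]
opening: 1.0
grasp_force: 0.0
```

```bash
python3 - <<'E'
from h import *
o=ctrl.get_obs(); stat(o); im,d=ctrl.camera('wrist')
edge(o,im,d,'x'); full(o,im)
E
```

```text
14.0 tcp jig [-66.3   0.3] z -15.4 yaw-jig -0.0018 tilt [ 0.0024 -0.0005] F [-0.3  1.2  0.1]
near edge [(-30, np.float64(-8.8)), (-15, np.float64(-29.9)), (15, np.float64(-31.8)), (30, np.float64(-14.8))]
plate [ 0.5652 -0.0164] yaw -0.1177 [ 99.7 117.8]
 hole [ 0.5762 -0.0609] d 12.0
 hole [0.5863 0.0244] d 12.1
 hole [ 0.5654 -0.0163] d 68.3
deck [ 0.47794184 -0.00633831] -0.1185 [ 61.  167.1]
plate in jig [0.1 1.3] dyaw 0.0013
```

The plate looks smaller at the old height and the force is gone, so it has dropped. I'll lift away and verify.

Request:
apply_moves --moves '[{"jaw":1,"offset":[-3,0,-10],"rot":[0,0,0]},{"jaw":1,"offset":[-8,0,-50],"rot":[0,0,0]},{"jaw":1,"offset":[-10,0,-60],"rot":[0,0,0]},{"jaw":1,"offset":[0,0,-60],"rot":[0,0,0]},{"jaw":1,"offset":[0,0,-40],"rot":[0,0,0]}]'

```text
time_s: 14.68
eef_pos: [0.478, -0.0069, 0.2085]
eef_rot: [0.001, 0.998, -0.06, 0.003]
wrist_force: [1.3, -0.1, -1.1]
opening: 1.002
grasp_force: 0.0
```

Request:
apply_moves --moves '[{"jaw":1,"offset":[0,0,0],"rot":[0,0,0]},{"jaw":1,"offset":[0,0,0],"rot":[0,0,0]},{"jaw":1,"offset":[0,0,0],"rot":[0,0,0]},{"jaw":1,"offset":[0,0,0],"rot":[0,0,0]},{"jaw":1,"offset":[0,0,0],"rot":[0,0,0]}]'

```text
time_s: 15.3
eef_pos: [0.4767, -0.0066, 0.2035]
eef_rot: [-0.0, 0.998, -0.06, -0.001]
wrist_force: [0.2, -0.0, 0.1]
opening: 0.999
grasp_force: 0.0
```

```bash
python3 - <<'E'
from h import *
o=ctrl.get_obs(); stat(o); im,d=ctrl.camera('wrist'); full(o,im,.018)
w=cloud(d)/1e3@tool(o)[:3,:3].T+tool(o)[:3,3]; A=im.astype(int); jp=(w[...,:2]-J)*1e3; x=jp@E_; y=jp@N_
b=(A[...,2]>A[...,0]+60)&(d>0)&(w[...,2]<.06)&(abs(x)<60)&(abs(y)<66)
c=np.linalg.lstsq(np.c_[x[b],y[b],np.ones(b.sum())],w[b][:,2]*1e3,rcond=None)[0]; print('plate top plane: slope x,y, z0',c.round(4))
dk=(A.min(2)>150)&(abs(x+100)<35)&(abs(y)<70)&(d>0); print('deck z',np.median(w[dk][:,2])*1e3)
bs=(A.max(2)<110)&(abs(x-70)<6)&(abs(y)<80)&(d>0); print('base z',np.median(w[bs][:,2])*1e3)
c=cv2.resize(im[0:220,140:380],None,fx=2.5,fy=2.5,interpolation=cv2.INTER_CUBIC); cv2.imwrite('pics/w7.png',cv2.cvtColor(c,cv2.COLOR_RGB2BGR))
E
```

```text
15.3 tcp jig [-89.    0.6] z 203.5 yaw-jig -0.0016 tilt [-0.0014  0.0004] F [ 0.2 -0.   0.1]
plate [ 0.5654 -0.0165] yaw -0.1192 [110.1 129.8]
 hole [ 0.5774 -0.0657] d 13.9
 hole [0.5887 0.0289] d 14.0
 hole [ 0.5663 -0.0165] d 71.5
deck [ 0.4659428  -0.00511093] -0.1171 [ 83.6 168.8]
plate in jig [0.2 1.2] dyaw -0.0002
plate top plane: slope x,y, z0 [ 1.40000e-03 -2.00000e-04  1.65589e+01]
deck z 20.63070368773523
base z 8.632280774627576
```

View pics/w7.png

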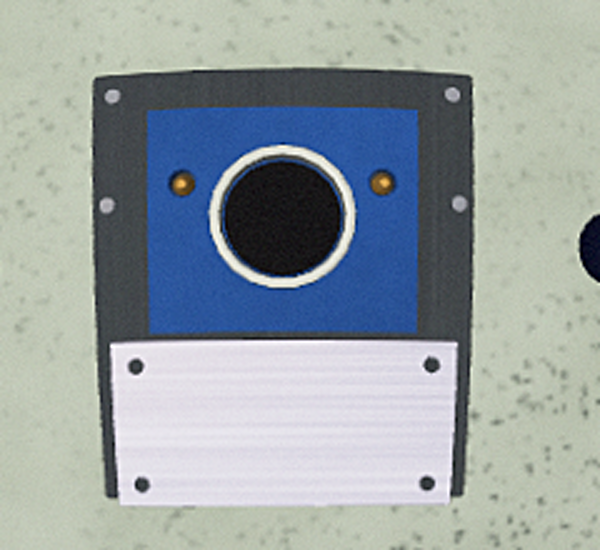

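The brass pins show in both holes at (182,183) and (384,183). The plate top is 7.9 mm above the base with no tilt, which matches the plate's 8 mm thickness, so it's fully seated. Handing in.

```bash
python3 -c "
from bench import ctrl
print(ctrl.hand_in())"
```

```text
the job is handed in; nothing more can be done
None
```

The blue plate is seated flat on the jig's dark base with both brass pins through its holes, moved only by gentle fingertip pushes, and the job is handed in at about 15 s.

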